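# Throw out the spoiled tins and clock them on the tally counter

### The arm

A 7-joint arm with a two-finger parallel gripper is mounted at the origin on the work surface. World frame = base frame: x ahead of the robot, y to its left, z up, the work surface at z = 0. Lengths are in m, angles in rad, forces in N, time in s.
With the tool pointing down it reaches from about 0.425 to 0.925 m from the base axis. Payload 6.8 kg.
Tool frame: the origin (TCP) lies at the very end of the fingers, on their centre line; the grasp point (between the pads) lies 19 mm behind it; z points along the fingers, y is the direction in which the jaws open and shut (so a half turn about z gives the same grasp; the last joint's range is limited). The gripper opens to 85 mm and grips with 20 to 120 N. Pads are 22 mm wide; open, the fingers measure 114 mm over their backs; the gripper's body (76 mm by 85 mm) begins 54 mm behind the grasp point. The pads swing forward as they close: fully open they stand 13 mm farther back than shut.
Start: joints at [-1.329, 0.477, 0.022, 1.555, -0.011, 1.109, -0.083], TCP at [0.231, 0.634, 0.231] pointing down, gripper open.
Joint ranges: [-2.96, 2.96], [-0.34, 2.1], [-1.41, 1.46], [0.24, 2.44], [-1.37, 4.51], [0.17, 1.92], [-2.96, 2.96]. Speed limits (rad/s): [2.39, 2.39, 3.14, 3.14, 3.14, 3.14, 3.14].

### API

Orientations are given as a rotation vector (axis times angle).
In Python, from bench import monitor, viewer, job gives the robot as it stands. The module is installed in compiled form; this text tells all that it offers.
- The arm moves only by the tool drive_tool, never from a script. Its argument "commands" is a list of rows, each an object with "linear": the shift along the tool's x, y, z in m, a list of three; "dr": the turn, a rotation vector about the tool's x, y, z in degrees, a list of three; "jaw": the closure, from 0 (fully open) to 1 (shut). A call has 1 to 8 rows; each row shifts and turns the pose as measured when the row begins, along the tool's axes as they then stand; what a row does not reach is not made up. A row lasts 1/8 s, in which the tool goes at most 62.5 mm and 10.7 degrees, less where a joint would pass 70% of its speed; a pose out of reach is approached as far as the arm can. A call is refused whole if a number of a shift passes 0.0625 or a number of a turn 10.7, either way. A call with a gripper value outside its range is refused whole. The fingers move at their own pace and stop on an object; "force" is the grip in N (left out, the last holds). Time passes only in rows, so rows that do not move let the fingers close. It gives the time, the measured TCP pose, the force and the opening at its end, in the units of the state.
- monitor.get_obs(): the state, without advancing time (a new reading comes with each control period).
- viewer.grab_frame(name): name is "scene" or "top" or "wrist"; returns the picture (400x640x3 uint8, red, green, blue); there is no depth.
- viewer.calibration(name): a dict with "K" (3x3 intrinsics, pixels), "k1" (the pictures are not rectified: a ray, as slopes to the right and down, at radius r is drawn at 1 + k1 r^2 times it, then the intrinsics apply), "R" (3x3) and "t" (3): a world point X has camera coordinates R X + t. Camera axes: x right, y down, z forward; pixel columns grow to the right and rows downward; lengths in m; the calibration is good to about 2 mm. A picture is of the moment at which its call begins: read the wrist's pose just before it. calibration takes no time and is no camera call; for the wrist camera it gives the pose at the moment of the call.
- job.hand_in(): hands the job in, once; it reports no verdict.
The state is a dict: "clock": time; "joints": joint angles; "qvel": joint speeds; "tau": joint torques, N m; "tcp_pos": TCP position; "orientation": TCP orientation; "contact_force": force on the tool from outside, world axes, zero at the start; "moment": the same for the moment, N m; "grip_width": finger opening in m.
Only numpy, scipy, OpenCV 4.12 (cv2) and the standard library are available. Lean on these libraries where they do the work, as an engineer would, in place of code of your own. Each camera call takes 0.05 s, during which the arm holds its last target.

### The job

Two of the tins standing on the rubber mat are spoiled: one is crushed short with a crooked top, the other is blown, its lid swollen into a dome. Take them out one at a time and drop each into the grey reject crate from no higher than the crate's mouth, and clock each one as soon as it is in, before you put in the other, by pushing the plunger of the tally counter right down to its stop and letting it spring back up. Leave the sound tins, bottles, jar and carton standing where they are.

Things in the scene. Friction and masses are not known exactly. Their poses are not given: they have to be found in the camera images.
- crushed_tin_center (a point): the crushed tin: steel with a paper label, 66 mm across, upright; its wall is straight from the foot up to 52 mm, above it the top is folded down crooked (65 mm tall at its low edge, 84 mm at its high edge, nowhere wider than 70 mm). The point is on its axis 38 mm above its foot (about half-way up); z runs up the axis. 0.2 to 0.45 kg
- blown_tin_center (a point): the blown tin: a straight cylinder 66 mm across and 92 mm tall with a lid swollen into a dome that stands 14 mm higher (106 mm in all), upright. The point is on its axis 53 mm above its foot; z runs up the axis. 0.2 to 0.45 kg
- tin_a_center (a point): a sound tin, a straight upright cylinder 66 mm across and 92 mm tall with a flat recessed lid; the point is its centre, half-way up (46 mm above its foot)
- tin_b_center (a point): a sound tin, a straight upright cylinder 66 mm across and 92 mm tall with a flat recessed lid; the point is its centre, half-way up (46 mm above its foot)
- tin_c_center (a point): a sound tin, a straight upright cylinder 66 mm across and 92 mm tall with a flat recessed lid; the point is its centre, half-way up (46 mm above its foot)
- bottle_tall_mid (a point): a full clear plastic bottle standing upright, 62 mm across and 200 mm tall; the point is its centre, 100 mm above its foot
- bottle_short_mid (a point): a full green glass bottle standing upright, 58 mm across and 175 mm tall; the point is its centre, 87 mm above its foot
- jar_mid (a point): a closed glass jar standing upright, 62 mm across and 93 mm tall; the point is its centre, 46 mm above its foot
- carton_mid (a point): a small food carton standing upright, 50 mm (its x) by 68 mm (its y) and 94 mm tall; the point is its centre, 47 mm above its foot
- mat: the black rubber mat, 320 mm (its x) by 345 mm (its y) and 4 mm thick, lying on the bench; the two spoiled tins, three sound tins, two bottles, jar and carton stand on it in three loose rows of three, their places shuffled. Origin at the centre of its underside
- crate: the reject crate, an open-topped grey plastic crate fixed on the bench to one side of the mat (left or right varies): outside 270 mm (its x) by 210 mm (its y) by 140 mm tall, walls and floor 5 mm thick. Origin at the centre of its underside, z up. A flat fish tin (104 x 60 x 22 mm) already lies loose on its floor and may be dropped upon
- counter: the desk tally counter, fixed on the bench on the other side of the mat from the crate: a dark base plate 130 mm (its x) by 100 mm (its y) with a grey housing whose top is 58 mm above the bench (four white number drums on top at its -x end, a reset knob on its +y side). The plunger stands on top, 24 mm from the origin along the counter's x. Origin at the centre of its underside, z up
- plunger_top (a point): the middle of the top face of the counter's plunger, a black mushroom cap 38 mm across (flat part 28 mm across) on a steel stem; its top is 94 mm above the bench when up. It moves straight down 12 mm to its stop (about 2 N to start, 7 N at the stop) and springs back up
- plunger (a joint): how far the plunger is pressed down, in m: 0 up, 0.012 fully down against its stop
Mind the look-alikes: they are no part of the job. Of the things that look like the counter, the smaller one is meant. Leave any yellow look-alike of the part that bears crushed_tin_center alone.

How it is judged:
By the outcome, as a careful person would: the job done as asked, in the order asked, and still so for the second after the job is handed in, with the robot touching nothing.
It also fails if it takes over 72 s, if anything falls off the work surface, if the arm or the gripper's body presses on something with over 40 N, if the wrist force passes 120 N, or if a joint passes its speed limit or range.

## Working session

There is one attempt and no reset: what is moved stays moved. The work goes in short steps, Python scripts to look and compute and a tool call to move; the robot and the scene stay as the last step left them, time stands still between calls to the robot, and variables do not carry over. Pictures are saved under pics/ and viewed, and the job is handed in when it is done.

Besides the shell and the picture viewer there is one more tool, called after ">>>" as name(argument=value, ...), one argument or row to a line, values as JSON. drive_tool: Moves the arm, as the interface text tells. Its arguments: {"type":"object","properties":{"commands":{"type":"array"},"force":{"type":"number"}},"required":["commands"]}

```bash
mkdir -p pics; python3 - <<'E'
from bench import monitor, viewer, job
import cv2
print(monitor.get_obs())
for n in ("scene","top","wrist"):
    c=viewer.calibration(n); print(n,c)
    im=viewer.grab_frame(n); cv2.imwrite(f"pics/{n}0.png",im[:,:,::-1])
E
```

```text
{'clock': 0.0, 'joints': array([-1.32910499,  0.47780143,  0.02230972,  1.55645154, -0.01151855,
        1.10929534, -0.08308831]), 'qvel': array([-9.89836603e-05,  1.25038816e-03,  8.94516933e-04,  1.56241893e-03,
       -2.43695025e-03, -1.21077692e-04, -4.58809202e-04]), 'tau': array([-3.05883314e-04, -5.96456695e+01,  1.60769138e+00, -2.81191868e+01,
        1.24132921e-02,  9.56009579e-03, -2.83076240e-06]), 'tcp_pos': array([0.2311119 , 0.63357102, 0.2303242 ]), 'orientation': array([-5.46536776e-01, -3.09346935e+00,  2.85209075e-03]), 'contact_force': array([ 0.06722565,  0.24773001, -0.15319867]), 'moment': array([-0.00736044,  0.0355396 ,  0.02664976]), 'grip_width': 0.08546523830287622}
scene {'K': array([[473.25948833,   0.        , 324.2322144 ],
       [  0.        , 473.25948833, 199.47109801],
       [  0.        ,   0.        ,   1.        ]]), 'k1': -0.032553997396920664, 'R': array([[ 0.70815846,  0.70604565,  0.00333671],
       [ 0.57470413, -0.57366572, -0.58362899],
       [-0.41015456,  0.41521943, -0.81201359]]), 't': array([-0.38100862, -0.25599701,  1.4234694 ])}
top {'K': array([[376.5931857 ,   0.        , 325.21704616],
       [  0.        , 376.5931857 , 204.26513711],
       [  0.        ,   0.        ,   1.        ]]), 'k1': -0.06964906791422729, 'R': array([[-0.07070084, -0.99749489, -0.00231115],
       [-0.97640394,  0.06967954, -0.20440184],
       [ 0.20405083, -0.01219476, -0.97888434]]), 't': array([0.04280661, 0.54015658, 1.15407224])}
wrist {'K': array([[294.83140519,   0.        , 319.69521787],
       [  0.        , 294.83140519, 196.10941899],
       [  0.        ,   0.        ,   1.        ]]), 'k1': -0.04125838327701812, 'R': array([[ 0.34271927,  0.93943477, -0.00241292],
       [ 0.89658438, -0.32631777,  0.29942138],
       [ 0.28049948, -0.10478086, -0.95411792]]), 't': array([-0.67485297, -0.03639359,  0.38041642])}
```

View pics/scene0.png

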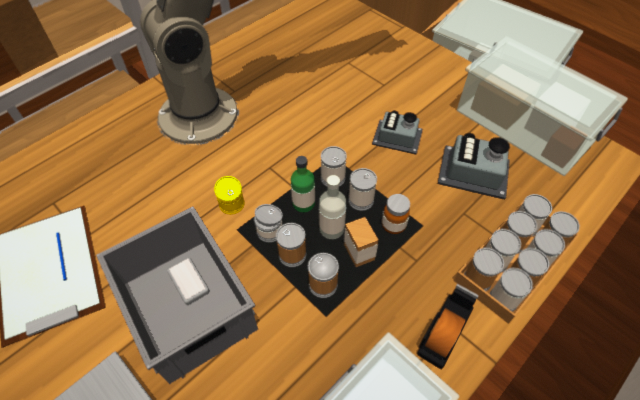

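View pics/top0.png

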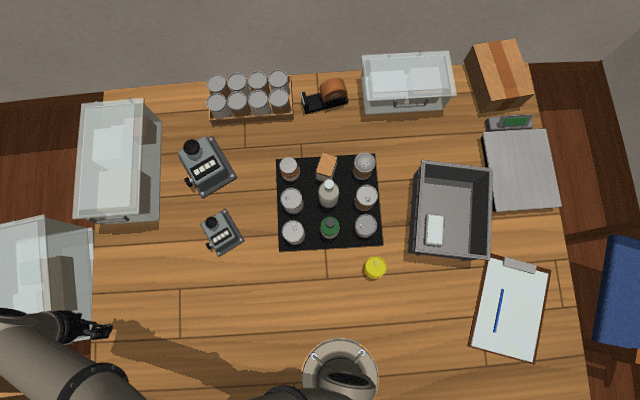

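View pics/wrist0.png

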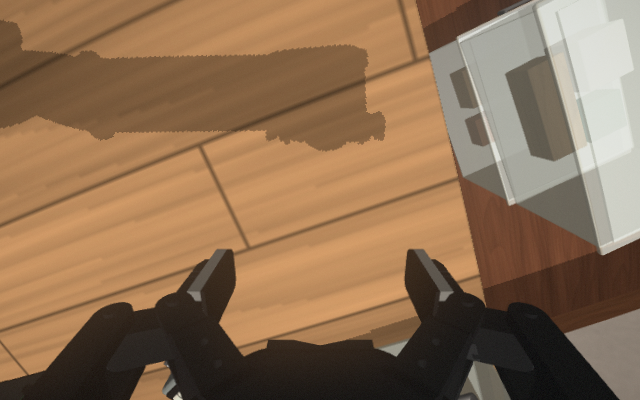

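Two counters: scene (398,131) small, (477,163) big; the small one is meant. I'll enlarge the mat to identify the tins.

```bash
cat > h.py <<'E'
import numpy as np, cv2
from scipy.spatial.transform import Rotation as Rot
def ray(c,u,v):
    K=c['K'];p=cv2.undistortPoints(np.array([[[u,v]]],float),K,np.array([c['k1'],0,0,0,0.]))[0,0]
    # k1 applied to undistorted r: opencv model same
    d=c['R'].T@np.array([p[0],p[1],1]); o=-c['R'].T@c['t']; return o,d
def onz(c,u,v,z):
    o,d=ray(c,u,v); return o+d*(z-o[2])/d[2]
def proj(c,X):
    X=np.atleast_2d(X).astype(float)
    return cv2.projectPoints(X,cv2.Rodrigues(c['R'])[0],c['t'],c['K'],np.array([c['k1'],0,0,0,0.]))[0][:,0]
E
python3 - <<'E'
import cv2
a=cv2.imread('pics/scene0.png')[130:310,220:440]; cv2.imwrite('pics/sc1.png',cv2.resize(a,None,fx=3.3,fy=3.3,interpolation=cv2.INTER_CUBIC))
a=cv2.imread('pics/top0.png')[145:255,270:390]; cv2.imwrite('pics/tp1.png',cv2.resize(a,None,fx=5,fy=5,interpolation=cv2.INTER_CUBIC))
a=cv2.imread('pics/top0.png')[200:265,190:255]; cv2.imwrite('pics/tc1.png',cv2.resize(a,None,fx=8,fy=8,interpolation=cv2.INTER_CUBIC))
E
```

```text
(no output)
```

View pics/sc1.png

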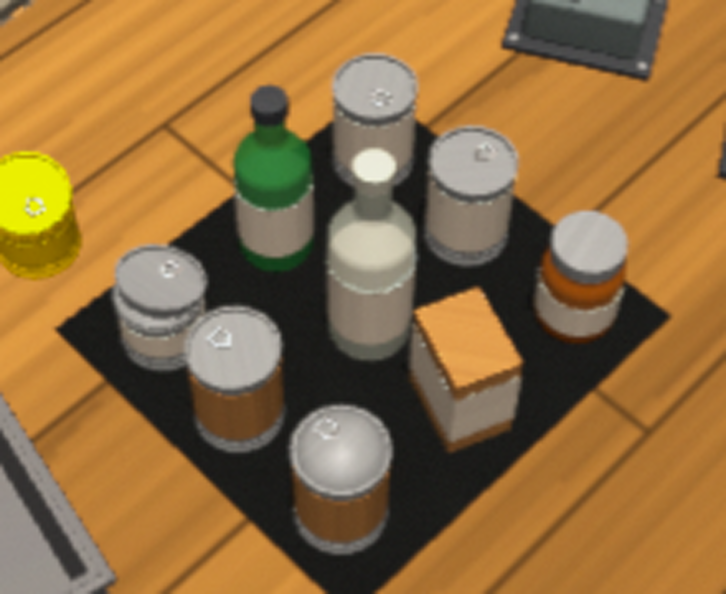

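View pics/tp1.png

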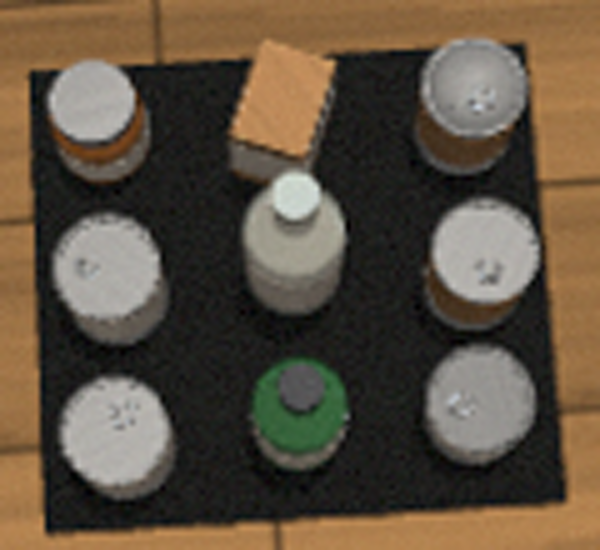

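View pics/tc1.png

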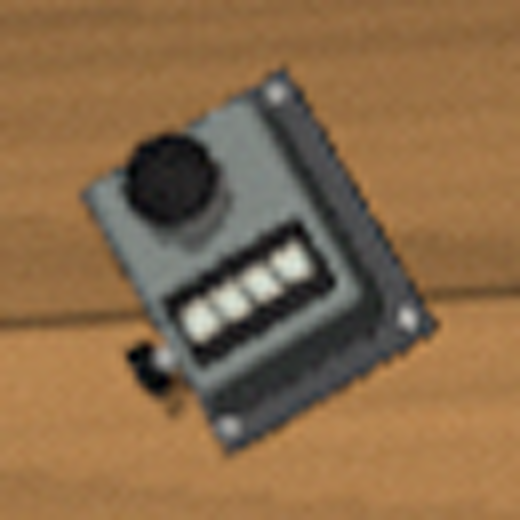

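```bash
cat > m.py <<'E'
from bench import monitor, viewer
from h import *
T=viewer.calibration('top');S=viewer.calibration('scene')
t=lambda x,y:(270+x/5-.4,145+y/5-.4)
s=lambda x,y:(220+x/3.3-.35,130+y/3.3-.35)
print('blown top',onz(T,*t(473,88),.096),'scene',onz(S,*s(342,450),.096))
for n,p in dict(br=(484,253),jar=(93,101),a=(107,263),b=(115,432)).items(): print(n,onz(T,*t(*p),.096))
print('green top',onz(T,*t(300,386),.179),'clear',onz(T,*t(296,196),.204),'carton',onz(T,*t(284,98),.098))
print('crushed top@.078',onz(T,*t(480,400),.078),'scene',onz(S,*s(161,280),.078))
print('mat',[onz(T,*t(*p),.004).round(3) for p in ((30,72),(525,45),(565,500),(47,532))])
tc=lambda x,y:(190+x/8-.45,200+y/8-.45)
print('plunger',onz(T,*tc(172,178),.094), 'scene',onz(S,410,118,.094))
for p in [(428,162),(491,168),(488,258),(411,253)]: print('crate',onz(T,*p,.14))
print('yellow',onz(T,375,266,.092))
E
python3 m.py
python3 - <<'E'
import cv2
a=cv2.imread('pics/scene0.png')[100:160,365:430]; cv2.imwrite('pics/sc2.png',cv2.resize(a,None,fx=8,fy=8,interpolation=cv2.INTER_CUBIC))
a=cv2.imread('pics/top0.png')[150:270,400:500]; cv2.imwrite('pics/tcr.png',cv2.resize(a,None,fx=5,fy=5,interpolation=cv2.INTER_CUBIC))
a=cv2.imread('pics/scene0.png')[195:255,245:310]; cv2.imwrite('pics/sc3.png',cv2.resize(a,None,fx=8,fy=8,interpolation=cv2.INTER_CUBIC))
E
```

```text
blown top [ 0.66104679 -0.12853586  0.096     ] scene [ 0.66355492 -0.12924516  0.096     ]
br [ 0.55314564 -0.12538884  0.096     ]
jar [0.66967209 0.11318953 0.096     ]
a [0.56350996 0.10972894 0.096     ]
b [0.45715792 0.11040608 0.096     ]
green top [ 0.46432164 -0.00293979  0.179     ] clear [ 0.56952674 -0.00814012  0.204     ] carton [ 0.66225485 -0.00801351  0.098     ]
crushed top@.078 [ 0.46359748 -0.11643128  0.078     ] scene [ 0.46883045 -0.11788512  0.078     ]
mat [array([0.724, 0.163, 0.004]), array([ 0.719, -0.179,  0.004]), array([ 0.404, -0.175,  0.004]), array([0.407, 0.166, 0.004])]
plunger [0.50366091 0.36202692 0.094     ] scene [0.51134977 0.35698532 0.094     ]
crate [ 0.63417176 -0.31904806  0.14      ]
crate [ 0.60197402 -0.51336317  0.14      ]
crate [ 0.32939404 -0.46015973  0.14      ]
crate [ 0.36155054 -0.23399387  0.14      ]
yellow [ 0.33362386 -0.13165724  0.092     ]
```

View pics/sc2.png

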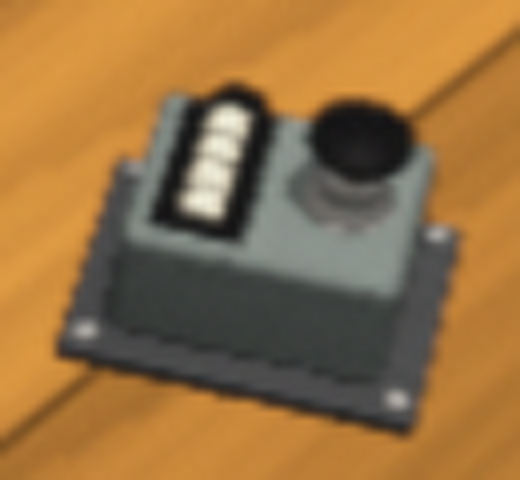

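View pics/tcr.png

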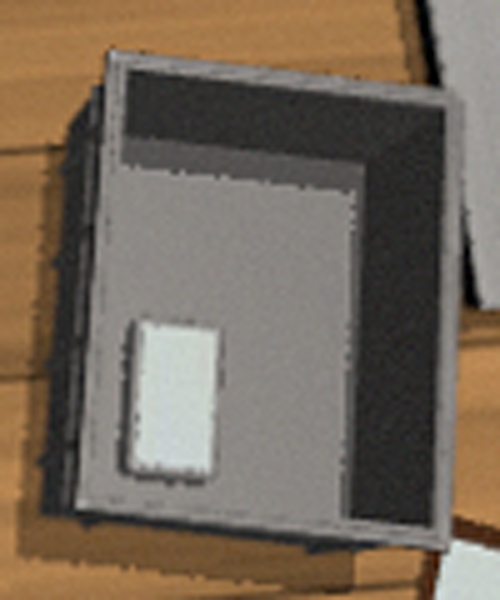

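View pics/sc3.png

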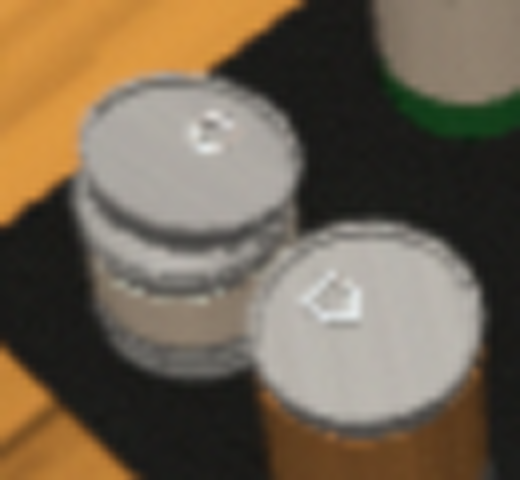

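```bash
cat > m2.py <<'E'
from bench import viewer
from h import *
from scipy.optimize import least_squares
T=viewer.calibration('top');S=viewer.calibration('scene')
tc=lambda x,y:(190+x/8-.45,200+y/8-.45)
s2=lambda x,y:(365+x/8-.45,100+y/8-.45)
tr=lambda x,y:(400+x/5-.4,150+y/5-.4)
print('plate top',[onz(T,*tc(*p),.006).round(4) for p in((283,68),(438,325),(228,453))])
print('plate scene',[onz(S,*s2(*p),.006).round(4) for p in((58,352),(412,432),(460,230),(118,158))])
print('cap scene',[onz(S,*s2(362,138),z).round(4) for z in(.094,.088)],'top',[onz(T,*tc(172,178),z).round(4) for z in (.094,.088)])
print('crate',[onz(T,*tr(*p),.14).round(3) for p in((108,50),(462,92),(450,548),(78,512))])
a=cv2.imread('pics/scene0.png');b=cv2.imread('pics/top0.png')
th=np.linspace(0,2*np.pi,60)
def circ(x,y,z,r):return np.c_[x+r*np.cos(th),y+r*np.sin(th),0*th+z]
def draw(c,im,x0,y0,f,circs,name,w,h):
    o=cv2.resize(im[y0:y0+h,x0:x0+w],None,fx=f,fy=f,interpolation=cv2.INTER_CUBIC)
    for q in circs:
        p=(proj(c,circ(*q))-[x0,y0]+.5)*f-.5
        cv2.polylines(o,[np.round(p).astype(int)],True,(0,0,255),1)
    return o
import sys
cx,cy,bx,by=map(float,sys.argv[1:5])
C=[(cx,cy,.004,.033),(cx,cy,.056,.033)];B=[(bx,by,.004,.033),(bx,by,.096,.033)]
o=[draw(S,a,245,195,6,C,'',60,60),draw(T,b,345,205,6,C,'',60,60),draw(S,a,290,240,6,B,'',60,60),draw(T,b,345,145,6,B,'',60,60)]
v=np.vstack([np.hstack(o[:2]),np.hstack(o[2:])]);cv2.imwrite(sys.argv[5],v[:, :])
E
python3 m2.py 0.467 -0.117 0.662 -0.129 pics/ov1.png
```

```text
plate top [array([0.5633, 0.3408, 0.006 ]), array([0.4506, 0.2784, 0.006 ]), array([0.4038, 0.3666, 0.006 ])]
plate scene [array([0.452 , 0.2785, 0.006 ]), array([0.5648, 0.3384, 0.006 ]), array([0.516 , 0.4284, 0.006 ]), array([0.4032, 0.3672, 0.006 ])]
cap scene [array([0.5081, 0.3602, 0.094 ]), array([0.5048, 0.3657, 0.088 ])] top [array([0.5037, 0.362 , 0.094 ]), array([0.5048, 0.3638, 0.088 ])]
crate [array([ 0.643, -0.299,  0.14 ]), array([ 0.602, -0.517,  0.14 ]), array([ 0.326, -0.464,  0.14 ]), array([ 0.364, -0.247,  0.14 ])]
```

View pics/ov1.png

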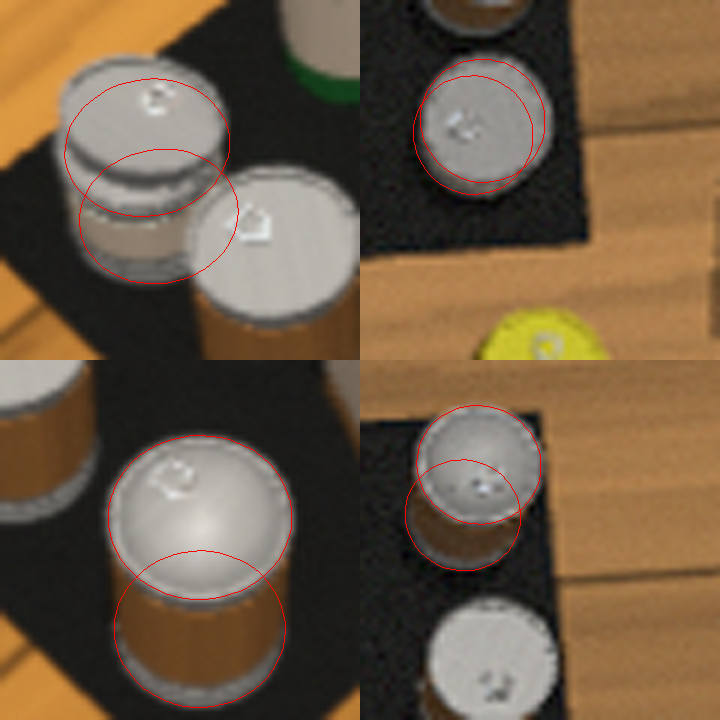

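>>> drive_tool(
  commands=[
    {"linear": [0,0,-0.04],"dr": [0,0,-10],"jaw": 0},
    {"linear": [0,0,-0.03],"dr": [0,0,-10],"jaw": 0},
    {"linear": [-0.05,-0.04,0],"dr": [0,0,0],"jaw": 0},
    {"linear": [-0.05,-0.05,0],"dr": [0,0,0],"jaw": 0},
    {"linear": [-0.05,-0.05,0],"dr": [0,0,0],"jaw": 0},
  ],
)

```text
clock: 0.78
tcp_pos: [0.371, 0.5051, 0.3]
orientation: [0.038, -3.138, 0.005]
contact_force: [0.6, 0.9, 1.3]
grip_width: 0.085
```

```bash
python3 - <<'E'
from bench import monitor, viewer
from h import *
o=monitor.get_obs();R=Rot.from_rotvec(o['orientation']).as_matrix()
print(R.round(3),o['joints'].round(2))
c=viewer.calibration('wrist');print('cam in tool',R.T@(-c['R'].T@c['t']-o['tcp_pos']),(c['R']@R).round(2))
T=viewer.calibration('top');print('big counter',onz(T,207,165,.08), onz(T,190,148,.12))
E
```

```text
[[-1.    -0.024 -0.004]
 [-0.024  1.    -0.003]
 [ 0.004 -0.003 -1.   ]] [-1.04  0.35  0.    1.59 -0.    1.21  0.56]
cam in tool [ 0.07863822  0.00189156 -0.14179326] [[ 0.    1.    0.  ]
 [-0.95  0.   -0.3 ]
 [-0.3  -0.    0.95]]
big counter [0.69396302 0.37817245 0.08      ] [0.74103416 0.42045948 0.12      ]
```

>>> drive_tool(
  commands=[
    {"linear": [-0.02,-0.06,0],"dr": [0,0,0],"jaw": 0},
    {"linear": [-0.02,-0.06,0],"dr": [0,0,0],"jaw": 0},
    {"linear": [-0.02,-0.06,0],"dr": [0,0,0],"jaw": 0},
    {"linear": [-0.01,-0.06,0],"dr": [0,0,0],"jaw": 0},
    {"linear": [-0.01,-0.06,0],"dr": [0,0,0],"jaw": 0},
    {"linear": [-0.01,-0.06,0],"dr": [0,0,0],"jaw": 0},
    {"linear": [0,-0.06,0],"dr": [0,0,-1],"jaw": 0},
    {"linear": [0,-0.06,0],"dr": [0,0,0],"jaw": 0},
  ],
)

```text
clock: 1.78
tcp_pos: [0.4729, 0.0203, 0.3004]
orientation: [0.059, -3.138, 0.007]
contact_force: [1.8, 0.7, 0.3]
grip_width: 0.0856
```

```bash
python3 - <<'E'
from bench import monitor
o=monitor.get_obs();print(o['joints'].round(2),o['contact_force'])
E
```

```text
[-0.46  0.07  0.3   1.95 -0.02  1.13  1.45] [1.80303327 0.69796847 0.26226516]
```

>>> drive_tool(
  commands=[
    {"linear": [0.002,-0.06,0],"dr": [0,0,2],"jaw": 0},
    {"linear": [0.003,-0.06,0],"dr": [0,0,0],"jaw": 0},
    {"linear": [0.0,-0.02,0.03],"dr": [0,0,0],"jaw": 0},
    {"linear": [0.0,0.0,0.0],"dr": [0,0,0],"jaw": 0},
  ],
)

```text
clock: 2.28
tcp_pos: [0.4682, -0.1297, 0.2711]
orientation: [-0.012, -3.141, 0.008]
contact_force: [0.5, 0.2, -0.1]
grip_width: 0.0854
```

```bash
python3 - <<'E'
from bench import monitor, viewer
from h import *
import pickle
o=monitor.get_obs();c=viewer.calibration('wrist')
im=viewer.grab_frame('wrist')[:,:,::-1].copy();cv2.imwrite('pics/w1.png',im);pickle.dump(c,open('w1.pkl','wb'))
print(o['tcp_pos'],o['orientation'])
th=np.linspace(0,2*np.pi,60)
for x,y,z in [(.467,-.120,.004),(.467,-.120,.056),(.6625,-.129,.004),(.6625,-.129,.096)]:
    p=proj(c,np.c_[x+.033*np.cos(th),y+.033*np.sin(th),0*th+z]);cv2.polylines(im,[np.round(p).astype(int)],True,(0,0,255),1)
cv2.imwrite('pics/w1o.png',im)
E
```

```text
[ 0.46821899 -0.12966444  0.27107293] [-0.01242289 -3.14069939  0.00793815]
```

View pics/w1o.png

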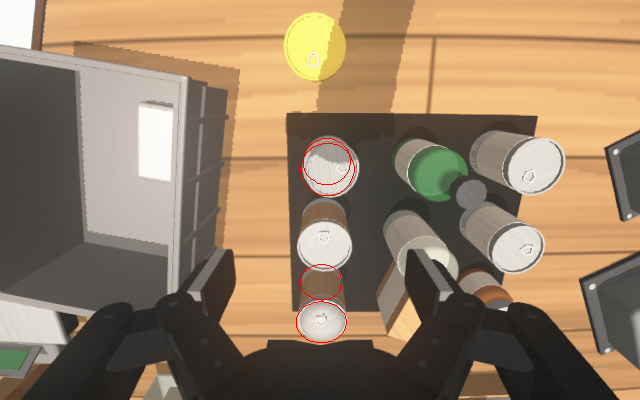

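```bash
python3 - <<'E'
import cv2
a=cv2.imread('pics/w1o.png')[120:220,280:380];b=cv2.imread('pics/w1.png')[260:350,280:370]
cv2.imwrite('pics/w1z.png',cv2.resize(a,None,fx=6,fy=6,interpolation=cv2.INTER_CUBIC))
E
```

```text
(no output)
```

View pics/w1z.png

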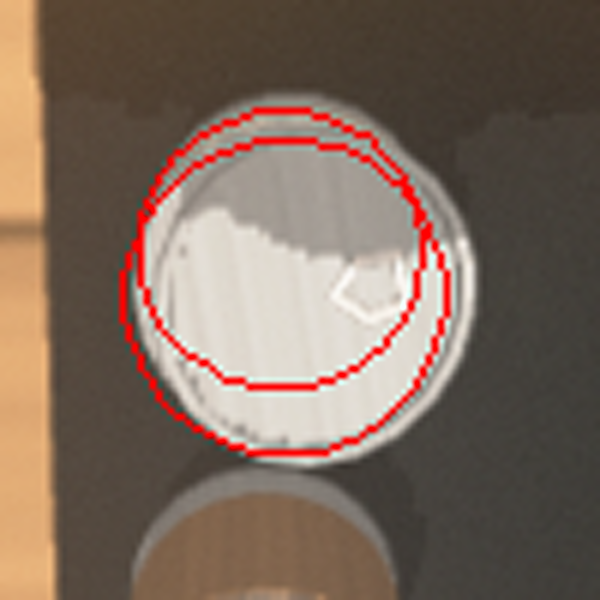

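>>> drive_tool(
  commands=[
    {"linear": [0.001,0.011,0.05],"dr": [0,0,0],"jaw": 0},
    {"linear": [0,0,0.05],"dr": [0,0,0],"jaw": 0},
    {"linear": [0,0,0.04],"dr": [0,0,0],"jaw": 0},
    {"linear": [0,0,0],"dr": [0,0,0],"jaw": 0},
  ],
)

```text
clock: 2.82
tcp_pos: [0.4754, -0.1113, 0.1341]
orientation: [-0.006, 3.13, -0.003]
contact_force: [-0.3, 0.6, 0.2]
grip_width: 0.0854
```

```bash
python3 - <<'E'
from bench import monitor, viewer
from h import *
o=monitor.get_obs()
im=viewer.grab_frame('wrist')[:,:,::-1].copy();cv2.imwrite('pics/w2.png',im)
print(o['tcp_pos'],o['orientation'])
E
```

```text
[ 0.47544235 -0.1113194   0.13410994] [-5.69884512e-03  3.12980932e+00 -2.96652116e-03]
```

View pics/w2.png

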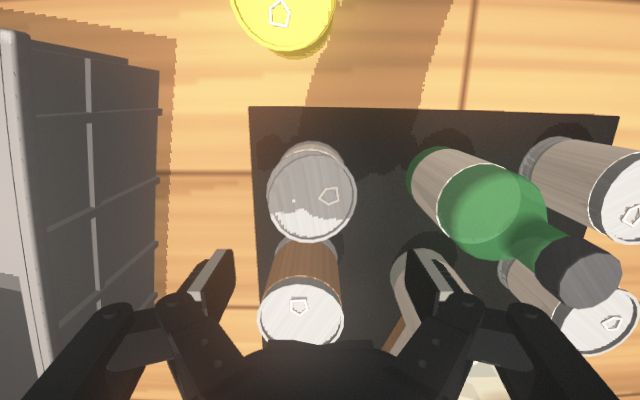

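>>> drive_tool(
  commands=[
    {"linear": [0.009,-0.006,0.0],"dr": [0,0,0],"jaw": 0},
    {"linear": [0,0,0],"dr": [0,0,0],"jaw": 0},
  ],
)

```text
clock: 3.12
tcp_pos: [0.47, -0.1176, 0.1392]
orientation: [-0.007, 3.12, -0.003]
contact_force: [0.8, -0.3, 0.0]
grip_width: 0.0854
```

```bash
python3 - <<'E'
from bench import monitor
o=monitor.get_obs();print(o['joints'].round(3),o['qvel'].round(3),Rot.from_rotvec(o['orientation']).as_matrix().round(3) if 0 else '')
E
```

```text
[-0.224  0.288  0.403  2.126 -0.17   0.735  1.863] [-0.014 -0.012 -0.01  -0.034 -0.     0.003 -0.005]
```

>>> drive_tool(
  commands=[
    {"linear": [0.003,0,0.04],"dr": [0,1.2,0],"jaw": 0},
    {"linear": [0,0,0.03],"dr": [0,0,0],"jaw": 0},
    {"linear": [0,0,0],"dr": [0,0,0],"jaw": 0},
  ],
)

```text
clock: 3.5
tcp_pos: [0.4722, -0.118, 0.0724]
orientation: [-0.007, 3.131, -0.002]
contact_force: [0.3, 1.0, 0.7]
grip_width: 0.0852
```

>>> drive_tool(
  commands=[
    {"linear": [0.007,0.0005,0.025],"dr": [0,0.6,0],"jaw": 0},
    {"linear": [0.002,0,0.018],"dr": [0,0.3,0],"jaw": 0},
    {"linear": [0.001,0,0.004],"dr": [0,0,0],"jaw": 0},
  ],
)

```text
clock: 3.88
tcp_pos: [0.4666, -0.1181, 0.0287]
orientation: [-0.006, 3.139, -0.002]
contact_force: [0.1, -0.4, 0.9]
grip_width: 0.0852
```

```bash
python3 - <<'E'
from bench import monitor, viewer
from h import *
o=monitor.get_obs()
im=viewer.grab_frame('wrist')[:,:,::-1].copy();cv2.imwrite('pics/w3.png',im)
print(o['tcp_pos'],o['orientation'],o['contact_force'])
E
```

```text
[ 0.46658478 -0.11812683  0.0286978 ] [-6.48517741e-03  3.13882867e+00 -2.02086436e-03] [ 0.11398658 -0.38522695  0.87369899]
```

View pics/w3.png

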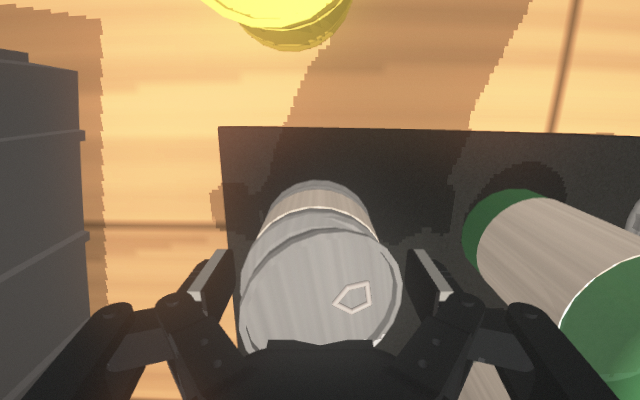

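>>> drive_tool(
  commands=[
    {"linear": [0,0,0.007],"dr": [0,0,0],"jaw": 0},
    {"linear": [0,0,0.002],"dr": [0,0,0],"jaw": 0.5},
    {"linear": [0,0,0],"dr": [0,0,0],"jaw": 1},
    {"linear": [0,0,0],"dr": [0,0,0],"jaw": 1},
    {"linear": [0,0,0],"dr": [0,0,0],"jaw": 1},
    {"linear": [0,0,0],"dr": [0,0,0],"jaw": 1},
  ],
  force=40,
)

```text
clock: 4.68
tcp_pos: [0.468, -0.1191, 0.0213]
orientation: [-0.005, 3.135, -0.003]
contact_force: [-0.9, 0.1, -0.8]
grip_width: 0.0653
```

>>> drive_tool(
  commands=[
    {"linear": [0,0,-0.02],"dr": [0,0,0],"jaw": 1},
    {"linear": [0,0,-0.04],"dr": [0,0.5,0],"jaw": 1},
    {"linear": [0,0,-0.05],"dr": [0,0,0],"jaw": 1},
    {"linear": [0,0,-0.05],"dr": [0,0,0],"jaw": 1},
    {"linear": [0,0,-0.04],"dr": [0,0,0],"jaw": 1},
    {"linear": [0,0,0],"dr": [0,0,0],"jaw": 1},
  ],
)

```text
clock: 5.42
tcp_pos: [0.4664, -0.1179, 0.2254]
orientation: [0.006, -3.133, 0.002]
contact_force: [1.0, -0.4, -3.7]
grip_width: 0.0655
```

```bash
python3 - <<'E'
from bench import monitor, viewer
from h import *
o=monitor.get_obs();print(o['tcp_pos'],o['contact_force'],o['joints'].round(2))
a=viewer.grab_frame('scene')[:,:,::-1];b=viewer.grab_frame('wrist')[:,:,::-1]
v=np.vstack([cv2.resize(a[100:400,80:480],(560,420))]);cv2.imwrite('pics/l1.png',v);cv2.imwrite('pics/l1w.png',b)
E
```

```text
[ 0.46642416 -0.11786931  0.22536481] [ 0.95757684 -0.38903114 -3.73618608] [-0.29  0.17  0.46  2.03 -0.09  0.97  1.79]
```

View pics/l1.png

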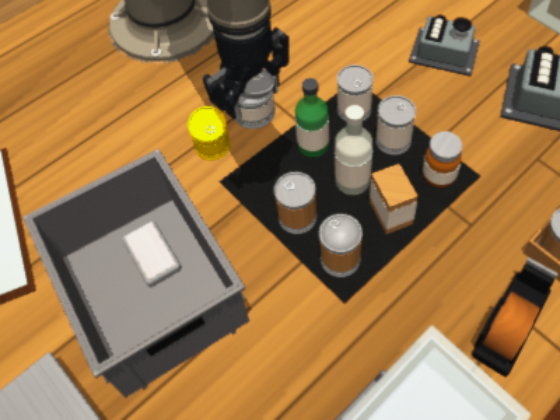

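View pics/l1w.png

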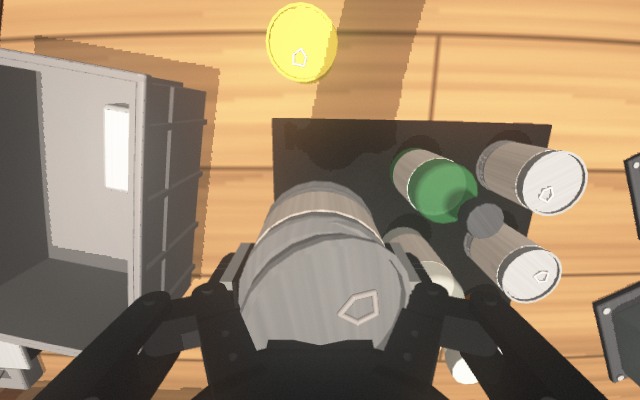

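```bash
python3 - <<'E'
from bench import viewer
from h import *
S=viewer.calibration('scene')
P=[onz(S,*p,.14) for p in((100,258.6),(190.7,209.3),(253.6,307),(157,358.6))]
print(np.round(P,3),np.mean(P,0))
E
```

```text
[[ 0.34  -0.463  0.14 ]
 [ 0.371 -0.255  0.14 ]
 [ 0.647 -0.305  0.14 ]
 [ 0.599 -0.495  0.14 ]] [ 0.48938676 -0.37950016  0.14      ]
```

>>> drive_tool(
  commands=[
    {"linear": [-0.01,-0.04,0],"dr": [0,0,0],"jaw": 1},
    {"linear": [-0.018,-0.055,0],"dr": [0,0,0],"jaw": 1},
    {"linear": [-0.018,-0.055,0],"dr": [0,0,0],"jaw": 1},
    {"linear": [-0.018,-0.055,0],"dr": [0,0,0],"jaw": 1},
    {"linear": [-0.014,-0.05,0],"dr": [0,0,0],"jaw": 1},
    {"linear": [-0.007,-0.02,0],"dr": [0,0,0],"jaw": 1},
    {"linear": [0,0,0],"dr": [0,0,0],"jaw": 1},
  ],
)

```text
clock: 6.4
tcp_pos: [0.5457, -0.3937, 0.1988]
orientation: [0.016, -3.098, -0.016]
contact_force: [0.0, -0.0, -3.3]
grip_width: 0.0654
```

```bash
python3 - <<'E'
from bench import monitor, viewer
from h import *
o=monitor.get_obs();print(o['tcp_pos'],o['contact_force'],o['joints'].round(2))
b=viewer.grab_frame('top')[:,:,::-1]
cv2.imwrite('pics/l2.png',cv2.resize(b[120:290,340:520],None,fx=4,fy=3.5));cv2.imwrite('pics/l2w.png',viewer.grab_frame('wrist')[:,:,::-1])
E
```

```text
[ 0.54569226 -0.39367266  0.19884645] [ 0.04161042 -0.02590529 -3.29121072] [ 0.18  0.57  0.52  1.58 -0.28  1.11  2.35]
```

View pics/l2w.png

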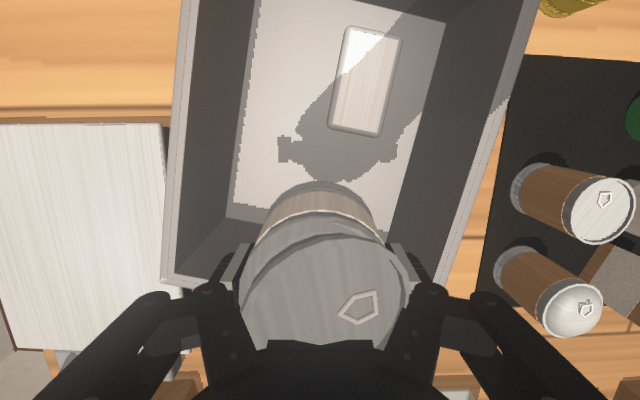

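View pics/l2.png

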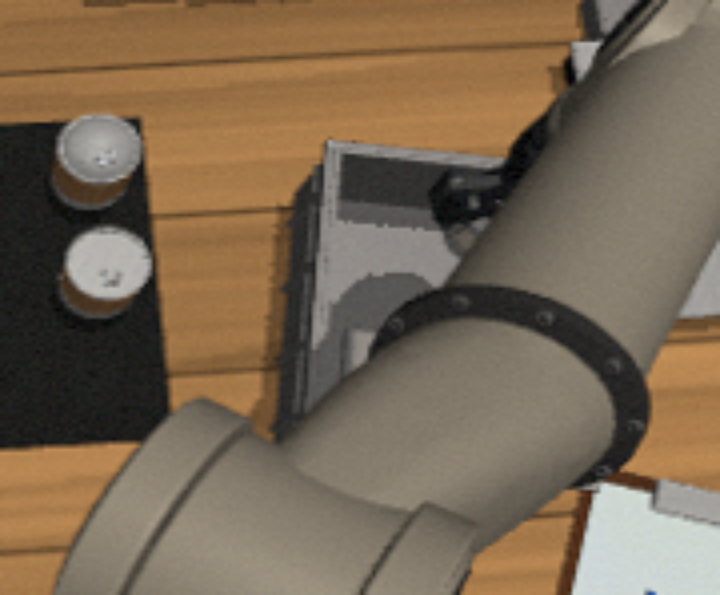

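>>> drive_tool(
  commands=[
    {"linear": [0,0,0.02],"dr": [0,-2.5,8],"jaw": 1},
    {"linear": [0,0,0.04],"dr": [0,0,2],"jaw": 1},
    {"linear": [0,0,0.04],"dr": [0,0,0],"jaw": 1},
    {"linear": [0,0,0],"dr": [0,0,0],"jaw": 1},
  ],
)

```text
clock: 7.0
tcp_pos: [0.5455, -0.3824, 0.0958]
orientation: [-0.254, -3.131, -0.023]
contact_force: [-0.2, 1.1, -2.7]
grip_width: 0.0655
```

>>> drive_tool(
  commands=[
    {"linear": [0,-0.009,0.025],"dr": [0,0,0],"jaw": 1},
    {"linear": [0,0,0.02],"dr": [0,0,0],"jaw": 1},
    {"linear": [0,0,0],"dr": [0,0,0],"jaw": 1},
  ],
)

```text
clock: 7.38
tcp_pos: [0.5471, -0.3891, 0.0537]
orientation: [0.248, 3.127, 0.022]
contact_force: [-0.7, 0.0, -2.7]
grip_width: 0.0657
```

```bash
python3 - <<'E'
from bench import monitor, viewer
from h import *
o=monitor.get_obs();print(o['tcp_pos'],o['contact_force'],o['joints'].round(2))
a=viewer.grab_frame('scene')[:,:,::-1]
cv2.imwrite('pics/l3.png',cv2.resize(a[150:390,80:300],None,fx=2.4,fy=2.4));cv2.imwrite('pics/l3w.png',viewer.grab_frame('wrist')[:,:,::-1])
E
```

```text
[ 0.54714459 -0.38905172  0.05367242] [-0.68702121  0.03901418 -2.68046605] [ 0.22  0.71  0.46  1.71 -0.43  0.82  2.29]
```

View pics/l3.png

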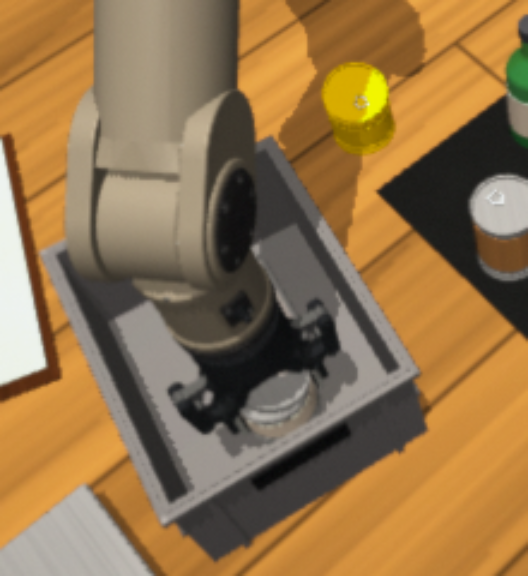

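View pics/l3w.png

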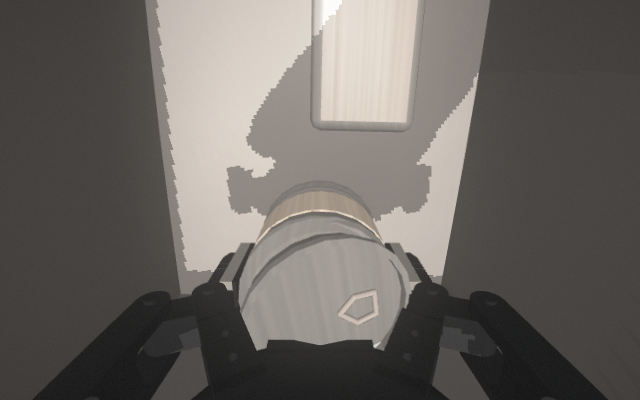

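>>> drive_tool(
  commands=[
    {"linear": [0,0,0.012],"dr": [0,0,0],"jaw": 1},
    {"linear": [0,0,0],"dr": [0,0,0],"jaw": 0.3},
    {"linear": [0,0,0],"dr": [0,0,0],"jaw": 0},
    {"linear": [0,0,0],"dr": [0,0,0],"jaw": 0},
    {"linear": [0,0,0],"dr": [0,0,0],"jaw": 0},
    {"linear": [0,0,-0.03],"dr": [0,0,0],"jaw": 0},
    {"linear": [0,0,-0.05],"dr": [0,0,0],"jaw": 0},
    {"linear": [0,0,-0.06],"dr": [0,0,0],"jaw": 0},
  ],
)

```text
clock: 8.48
tcp_pos: [0.5463, -0.3909, 0.185]
orientation: [0.248, 3.127, 0.022]
contact_force: [1.3, 0.1, 0.7]
grip_width: 0.0853
```

>>> drive_tool(
  commands=[
    {"linear": [0,0,-0.06],"dr": [0,0,0],"jaw": 0},
    {"linear": [0,0,-0.06],"dr": [0,0,0],"jaw": 0},
    {"linear": [0,0,0],"dr": [0,0,0],"jaw": 0},
  ],
)

```text
clock: 8.85
tcp_pos: [0.5466, -0.3948, 0.3157]
orientation: [0.249, 3.118, 0.014]
contact_force: [0.1, -0.7, -0.2]
grip_width: 0.0853
```

```bash
python3 - <<'E'
from bench import monitor, viewer
from h import *
o=monitor.get_obs();print(o['tcp_pos'],o['contact_force'],o['joints'].round(2))
cv2.imwrite('pics/l4w.png',viewer.grab_frame('wrist')[:,:,::-1])
E
```

```text
[ 0.54658829 -0.39479843  0.31567124] [ 0.12352417 -0.66068785 -0.16011882] [ 0.13  0.46  0.6   1.49 -0.28  1.27  2.18]
```

View pics/l4w.png

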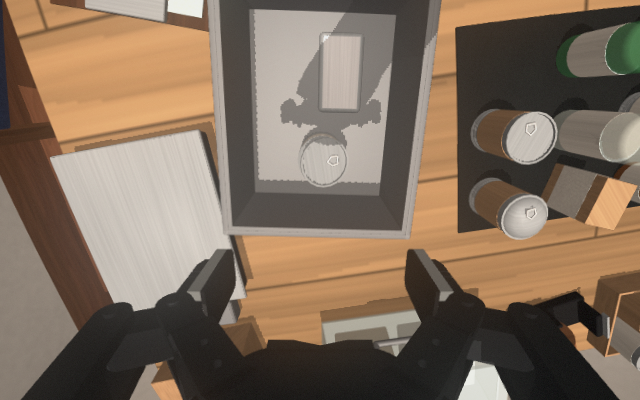

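>>> drive_tool(
  commands=[
    {"linear": [0,0.03,0],"dr": [0,1.5,-9],"jaw": 1},
    {"linear": [0,0.06,0],"dr": [0,0,0],"jaw": 1},
    {"linear": [0,0.06,0],"dr": [0,0,0],"jaw": 1},
    {"linear": [0,0.06,0],"dr": [0,0,0],"jaw": 1},
    {"linear": [0,0.06,0],"dr": [0,0,0],"jaw": 1},
    {"linear": [0,0.06,0],"dr": [0,0,0],"jaw": 1},
    {"linear": [0,0.06,0],"dr": [0,0,0],"jaw": 1},
  ],
)

```text
clock: 9.78
tcp_pos: [0.5442, 0.0045, 0.3061]
orientation: [-0.009, -3.108, -0.019]
contact_force: [0.3, -0.3, -0.4]
grip_width: -0.0002
```

>>> drive_tool(
  commands=[
    {"linear": [0.005,0.06,0],"dr": [0,-1.5,0],"jaw": 1},
    {"linear": [0.006,0.06,0],"dr": [0,0,0],"jaw": 1},
    {"linear": [0.006,0.06,0],"dr": [0,0,0],"jaw": 1},
    {"linear": [0.006,0.06,0],"dr": [0,0,0],"jaw": 1},
    {"linear": [0.006,0.05,0],"dr": [0,0,0],"jaw": 1},
    {"linear": [0.006,0.03,0.04],"dr": [0,0,0],"jaw": 1},
    {"linear": [0,0,0.03],"dr": [0,0,0],"jaw": 1},
    {"linear": [0,0,0],"dr": [0,0,0],"jaw": 1},
  ],
)

```text
clock: 10.78
tcp_pos: [0.4971, 0.3413, 0.2249]
orientation: [0.012, -3.117, -0.008]
contact_force: [-1.0, -0.1, 0.4]
grip_width: 0.0003
```

```bash
cat > wp.py <<'E'
import sys
from bench import monitor, viewer
from h import *
o=monitor.get_obs();c=viewer.calibration('wrist');im=viewer.grab_frame('wrist')[:,:,::-1].copy()
print(o['clock'],o['tcp_pos'],o['orientation'],o['contact_force'],o['joints'].round(2))
th=np.linspace(0,2*np.pi,60)
a=list(map(float,sys.argv[2:]))
for x,y,z,r in np.array(a).reshape(-1,4):
    p=proj(c,np.c_[x+r*np.cos(th),y+r*np.sin(th),0*th+z]);cv2.polylines(im,[np.round(p).astype(int)],True,(0,0,255),1)
cv2.imwrite(sys.argv[1],im)
E
python3 wp.py pics/c1.png .505 .364 .09 .019
```

```text
10.775 [0.49711171 0.34127638 0.22493054] [ 0.01151359 -3.11689138 -0.00773726] [-1.04348647 -0.07047478  0.44237565] [-0.88  0.38  0.24  1.74 -0.12  1.05  0.99]
```

View pics/c1.png

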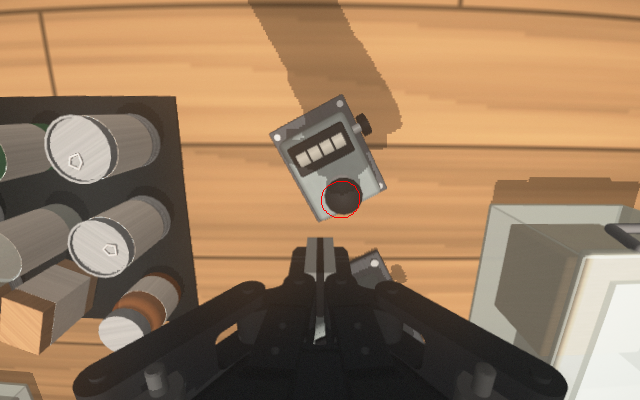

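>>> drive_tool(
  commands=[
    {"linear": [-0.007,0.024,0.03],"dr": [0,-1.4,0],"jaw": 1},
    {"linear": [0,0,0.04],"dr": [0,0,0],"jaw": 1},
    {"linear": [0,0,0.03],"dr": [0,0,0],"jaw": 1},
    {"linear": [0,0,0],"dr": [0,0,0],"jaw": 1},
  ],
)

```text
clock: 11.32
tcp_pos: [0.5087, 0.3671, 0.1297]
orientation: [-0.004, 3.133, 0.019]
contact_force: [-0.1, -0.6, -0.2]
grip_width: -0.0005
```

```bash
python3 wp.py pics/c2.png .504 .365 .094 .014
```

```text
11.325 [0.50866918 0.36706081 0.12972456] [-0.00426062  3.13294808  0.01900998] [-0.06556556 -0.57656028 -0.19630964] [-0.88  0.51  0.22  1.79 -0.14  0.85  0.97]
```

View pics/c2.png

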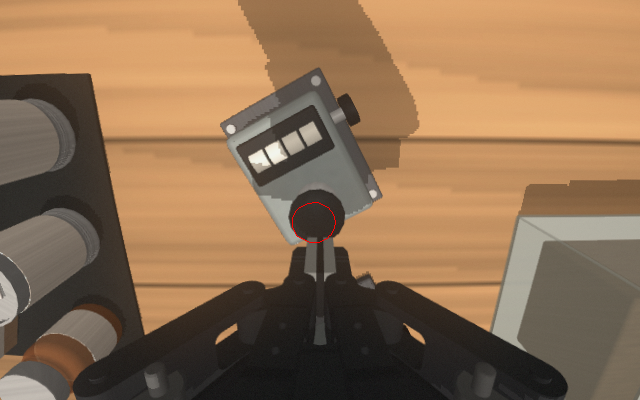

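>>> drive_tool(
  commands=[
    {"linear": [0.005,-0.001,0.012],"dr": [0,0,0],"jaw": 1},
    {"linear": [0.001,0,0.012],"dr": [0,0,0],"jaw": 1},
    {"linear": [0,0,0],"dr": [0,0,0],"jaw": 1},
  ],
)

```text
clock: 11.75
tcp_pos: [0.5059, 0.3676, 0.1099]
orientation: [-0.002, 3.126, 0.028]
contact_force: [0.7, 0.3, -0.6]
grip_width: 0.0003
```

>>> drive_tool(
  commands=[
    {"linear": [0.004,-0.002,0.008],"dr": [0,0.9,0],"jaw": 1},
    {"linear": [0,0,0.005],"dr": [0,0,0],"jaw": 1},
    {"linear": [0,0,0.004],"dr": [0,0,0],"jaw": 1},
  ],
)

```text
clock: 12.12
tcp_pos: [0.5024, 0.3662, 0.0927]
orientation: [0.002, -3.141, -0.03]
contact_force: [-0.6, -0.5, 2.0]
grip_width: -0.0002
```

>>> drive_tool(
  commands=[
    {"linear": [0,0,0.005],"dr": [0,0,0],"jaw": 1},
    {"linear": [0,0,0.004],"dr": [0,0,0],"jaw": 1},
  ],
)

```text
clock: 12.38
tcp_pos: [0.5025, 0.3663, 0.0837]
orientation: [0.002, -3.141, -0.03]
contact_force: [-1.6, -1.1, 6.3]
grip_width: 0.0001
```

Near the stop; press on until the force rises.

>>> drive_tool(
  commands=[
    {"linear": [0,0,0.003],"dr": [0,0,0],"jaw": 1},
    {"linear": [0,0,0.002],"dr": [0,0,0],"jaw": 1},
  ],
)

```text
clock: 12.62
tcp_pos: [0.5026, 0.3663, 0.0815]
orientation: [0.001, -3.14, -0.031]
contact_force: [-8.2, -5.9, 27.5]
grip_width: 0.0
```

>>> drive_tool(
  commands=[
    {"linear": [0,0,-0.006],"dr": [0,0,0],"jaw": 1},
    {"linear": [0,0,-0.02],"dr": [0,0,0],"jaw": 1},
    {"linear": [0,0,-0.05],"dr": [0,0,0],"jaw": 1},
    {"linear": [0,0,-0.05],"dr": [0,0,0],"jaw": 1},
    {"linear": [0,0,0],"dr": [0,0,0],"jaw": 1},
  ],
)

```text
clock: 13.25
tcp_pos: [0.5031, 0.3644, 0.2109]
orientation: [0.001, -3.141, -0.032]
contact_force: [0.5, -0.7, -0.2]
grip_width: 0.0003
```

```bash
python3 wp.py pics/c3.png
python3 - <<'E'
from bench import viewer
import cv2
a=viewer.grab_frame('scene')[:,:,::-1];b=viewer.grab_frame('top')[:,:,::-1]
cv2.imwrite('pics/s3.png',a);cv2.imwrite('pics/t3.png',b)
E
```

```text
13.25 [0.50311972 0.36436845 0.21092291] [ 1.16022100e-03 -3.14125098e+00 -3.20607030e-02] [ 0.53160373 -0.65966897 -0.20500373] [-0.9   0.41  0.23  1.73 -0.13  1.    0.96]
```

View pics/s3.png

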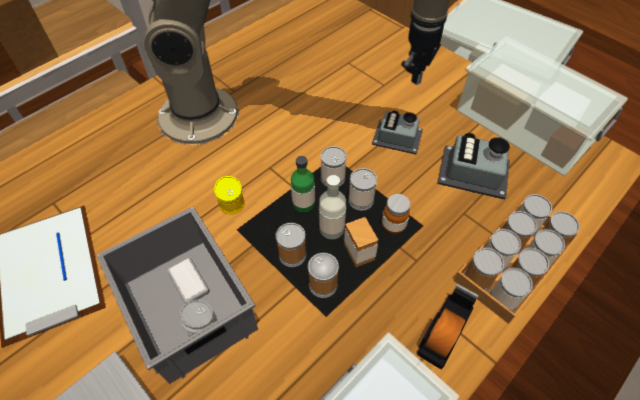

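View pics/c3.png

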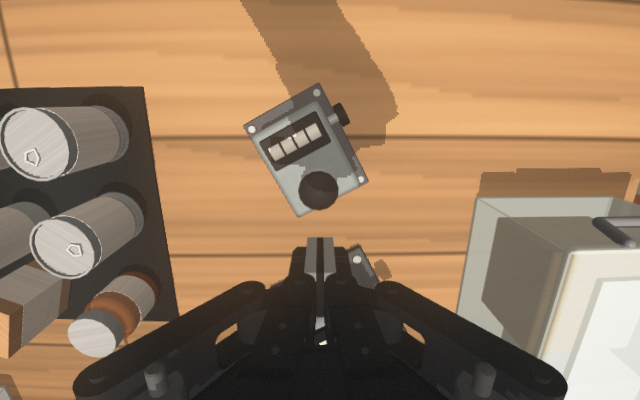

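>>> drive_tool(
  commands=[
    {"linear": [0,0,-0.05],"dr": [1.2,0,0],"jaw": 0},
    {"linear": [-0.01,-0.03,-0.05],"dr": [0,0,0],"jaw": 0},
    {"linear": [-0.02,-0.06,0],"dr": [0,0,0],"jaw": 0},
    {"linear": [-0.02,-0.06,0],"dr": [0,0,0],"jaw": 0},
    {"linear": [-0.02,-0.06,0],"dr": [0,0,0],"jaw": 0},
    {"linear": [-0.02,-0.06,0],"dr": [0,0,0],"jaw": 0},
    {"linear": [-0.02,-0.06,0],"dr": [0,0,0],"jaw": 0},
    {"linear": [-0.02,-0.06,0],"dr": [0,0,0],"jaw": 0},
  ],
)

```text
clock: 14.4
tcp_pos: [0.628, -0.0224, 0.2959]
orientation: [0.027, -3.113, 0.027]
contact_force: [-0.3, 0.0, 0.5]
grip_width: 0.0858
```

>>> drive_tool(
  commands=[
    {"linear": [-0.02,-0.05,0],"dr": [0,0,0],"jaw": 0},
    {"linear": [-0.01,-0.04,0],"dr": [0,0,0],"jaw": 0},
    {"linear": [0,0,0],"dr": [0,0,0],"jaw": 0},
  ],
)

```text
clock: 14.78
tcp_pos: [0.6581, -0.1218, 0.2897]
orientation: [0.013, -3.103, 0.033]
contact_force: [-0.4, 0.4, -0.0]
grip_width: 0.0853
```

>>> drive_tool(
  commands=[
    {"linear": [-0.004,-0.006,0.03],"dr": [-1.2,-2.2,0],"jaw": 0},
    {"linear": [0,0,0.05],"dr": [0,0,0],"jaw": 0},
    {"linear": [0,0,0.03],"dr": [0,0,0],"jaw": 0},
    {"linear": [0,0,0],"dr": [0,0,0],"jaw": 0},
  ],
)

```text
clock: 15.28
tcp_pos: [0.6588, -0.1233, 0.1706]
orientation: [0.019, -3.134, -0.006]
contact_force: [-0.4, 1.2, 0.5]
grip_width: 0.085
```

```bash
python3 wp.py pics/b1.png .6625 -.129 .096 .033 .6625 -.129 .004 .033
```

```text
15.275 [ 0.65876946 -0.12330703  0.17058164] [ 0.01878639 -3.13412554 -0.00594993] [-0.40109193  1.20566707  0.47417689] [-0.18  0.56  0.4   1.64 -0.25  1.01  1.88]
```

View pics/b1.png

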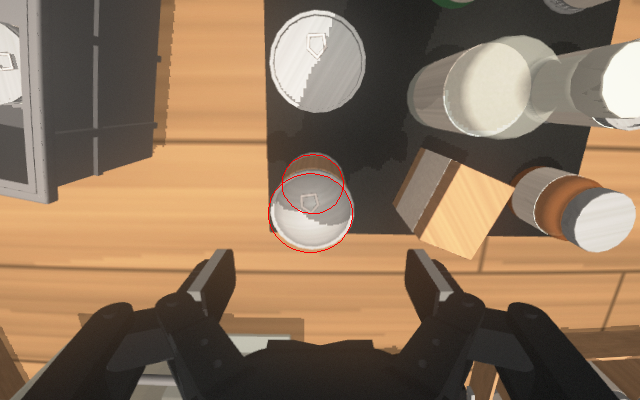

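>>> drive_tool(
  commands=[
    {"linear": [-0.003,-0.005,0.02],"dr": [0,-0.4,0],"jaw": 0},
    {"linear": [0,0,0.03],"dr": [0,0,0],"jaw": 0},
    {"linear": [0,0,0],"dr": [0,0,0],"jaw": 0},
  ],
)

```text
clock: 15.7
tcp_pos: [0.6661, -0.1262, 0.1256]
orientation: [-0.024, 3.133, 0.006]
contact_force: [-0.4, -0.2, 0.2]
grip_width: 0.0851
```

>>> drive_tool(
  commands=[
    {"linear": [0.004,-0.003,0.02],"dr": [0,0.5,0],"jaw": 0},
    {"linear": [0.001,0,0.02],"dr": [0,0,0],"jaw": 0},
    {"linear": [0,0,0],"dr": [0,0,0],"jaw": 0},
  ],
)

```text
clock: 16.08
tcp_pos: [0.6633, -0.1291, 0.0866]
orientation: [-0.025, 3.137, 0.006]
contact_force: [0.3, -0.7, 0.6]
grip_width: 0.0855
```

```bash
python3 wp.py pics/b2.png
```

```text
16.075 [ 0.66327165 -0.12908456  0.08659057] [-0.02505649  3.13737761  0.00582252] [ 0.33221053 -0.66126424  0.60833955] [-0.15  0.65  0.36  1.69 -0.29  0.85  1.93]
```

View pics/b2.png

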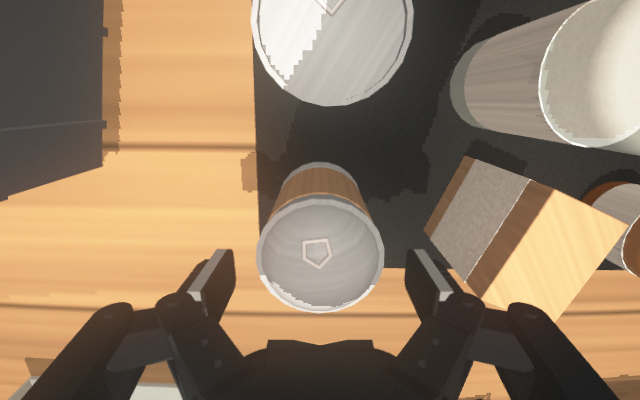

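```bash
python3 - <<'E'
from bench import viewer
from h import *
T=viewer.calibration('top');t=lambda x,y:(270+x/5-.4,145+y/5-.4)
for p in((268,38),(336,62),(305,157),(230,125)):print(onz(T,*t(*p),.098).round(4))
E
```

```text
[ 7.03e-01 -7.00e-04  9.80e-02]
[ 0.6838 -0.0428  0.098 ]
[ 0.6225 -0.0184  0.098 ]
[0.6469 0.0273 0.098 ]
```

>>> drive_tool(
  commands=[
    {"linear": [0,0,0.02],"dr": [0,0,0],"jaw": 0},
    {"linear": [0.001,0,0.018],"dr": [0,0,0],"jaw": 0},
    {"linear": [0,0,0],"dr": [0,0,0],"jaw": 0},
  ],
)

```text
clock: 16.5
tcp_pos: [0.6634, -0.1293, 0.0473]
orientation: [-0.025, 3.135, 0.005]
contact_force: [0.7, 0.2, 0.2]
grip_width: 0.0853
```

>>> drive_tool(
  commands=[
    {"linear": [0.001,0,0.002],"dr": [0,0,0],"jaw": 0.5},
    {"linear": [0,0,0],"dr": [0,0,0],"jaw": 1},
    {"linear": [0,0,0],"dr": [0,0,0],"jaw": 1},
    {"linear": [0,0,0],"dr": [0,0,0],"jaw": 1},
    {"linear": [0,0,0],"dr": [0,0,0],"jaw": 1},
  ],
  force=40,
)

```text
clock: 17.12
tcp_pos: [0.6621, -0.1293, 0.0451]
orientation: [-0.025, 3.136, 0.005]
contact_force: [0.5, -0.4, -2.7]
grip_width: 0.0648
```

>>> drive_tool(
  commands=[
    {"linear": [0,0,-0.02],"dr": [0,0,0],"jaw": 1},
    {"linear": [0,0,-0.04],"dr": [0,0,0],"jaw": 1},
    {"linear": [0,0,-0.05],"dr": [0,0,0],"jaw": 1},
    {"linear": [0,0,-0.05],"dr": [0,0,0],"jaw": 1},
    {"linear": [0,0,-0.05],"dr": [0,0,0],"jaw": 1},
    {"linear": [0,0,0],"dr": [0,0,0],"jaw": 1},
  ],
)

```text
clock: 17.88
tcp_pos: [0.6609, -0.1311, 0.2691]
orientation: [-0.022, 3.131, 0.004]
contact_force: [0.6, -0.1, -3.5]
grip_width: 0.0653
```

```bash
python3 wp.py pics/b3.png
```

```text
17.875 [ 0.66085165 -0.13113793  0.26910933] [-0.02223034  3.13105944  0.00422727] [ 0.62242576 -0.14898898 -3.49385074] [-0.2   0.46  0.43  1.55 -0.21  1.17  1.86]
```

View pics/b3.png

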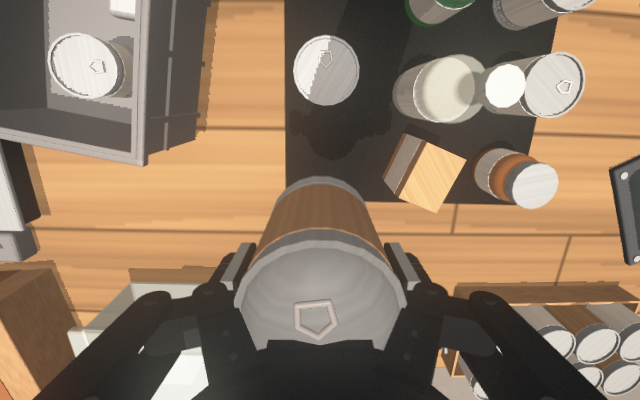

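>>> drive_tool(
  commands=[
    {"linear": [0.025,-0.03,0],"dr": [0,0,0],"jaw": 1},
    {"linear": [0.04,-0.045,0],"dr": [0,0,0],"jaw": 1},
    {"linear": [0.045,-0.05,0],"dr": [0,0,0],"jaw": 1},
    {"linear": [0.045,-0.05,0],"dr": [0,0,0],"jaw": 1},
    {"linear": [0.04,-0.045,0],"dr": [0,0,5],"jaw": 1},
    {"linear": [0.03,-0.03,0],"dr": [0,0,5],"jaw": 1},
    {"linear": [0,0,0],"dr": [0,0,0],"jaw": 1},
  ],
)

```text
clock: 18.8
tcp_pos: [0.4298, -0.3762, 0.2564]
orientation: [-0.257, -3.122, -0.015]
contact_force: [0.6, 1.0, -2.6]
grip_width: 0.0653
```

```bash
python3 wp.py pics/b4.png; python3 - <<'E'
from bench import viewer
from h import *
T=viewer.calibration('top');t=lambda x,y:(400+x/5-.4,150+y/5-.4)
for p in((130,320),(220,320),(215,480),(125,475)):
  X=onz(T,*t(*p),.027)[:2]-[.487,-.381];print((X@[.984,-.18]).round(3),(X@[.18,.984]).round(3))
E
```

```text
18.8 [ 0.42983828 -0.37618052  0.25638434] [-0.25684085 -3.1217123  -0.01543617] [ 0.59671229  0.96994392 -2.63785135] [ 0.16  0.32  0.57  1.8  -0.19  1.09  2.21]
-0.004 0.058
0.002 -0.001
-0.104 -0.003
-0.107 0.055
```

View pics/b4.png

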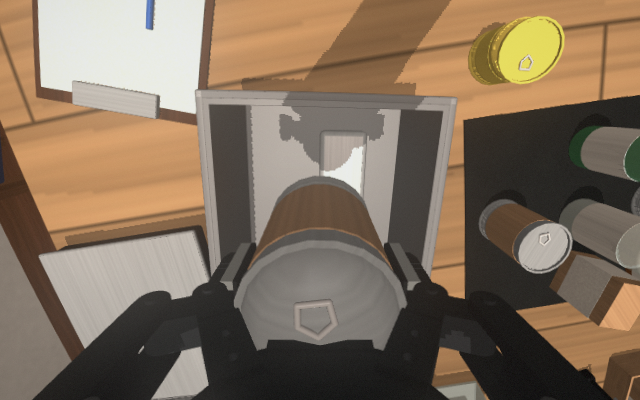

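>>> drive_tool(
  commands=[
    {"linear": [-0.003,0.031,0.01],"dr": [0,0,0],"jaw": 1},
    {"linear": [0,0,0.04],"dr": [0,0,0],"jaw": 1},
    {"linear": [0,0,0.04],"dr": [0,0,0],"jaw": 1},
    {"linear": [0,0,0],"dr": [0,0,0],"jaw": 1},
  ],
)

```text
clock: 19.35
tcp_pos: [0.4422, -0.3363, 0.1623]
orientation: [-0.235, -3.122, -0.024]
contact_force: [0.3, 0.8, -2.9]
grip_width: 0.0649
```

```bash
python3 wp.py pics/b5.png; python3 - <<'E'
from bench import viewer
import cv2
cv2.imwrite('pics/b5s.png',cv2.resize(viewer.grab_frame('scene')[150:390,80:300,::-1],None,fx=2.4,fy=2.4))
E
```

```text
19.35 [ 0.44216924 -0.33628684  0.16229904] [-0.23542788 -3.12201844 -0.02375348] [ 0.30847277  0.76276435 -2.86369985] [ 0.14  0.4   0.51  1.93 -0.26  0.89  2.21]
```

View pics/b5.png

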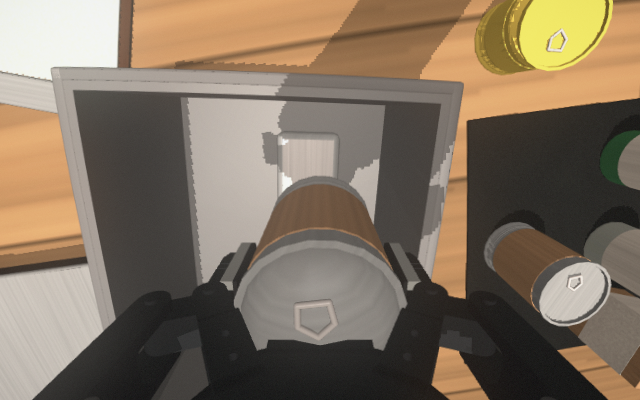

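View pics/b5s.png

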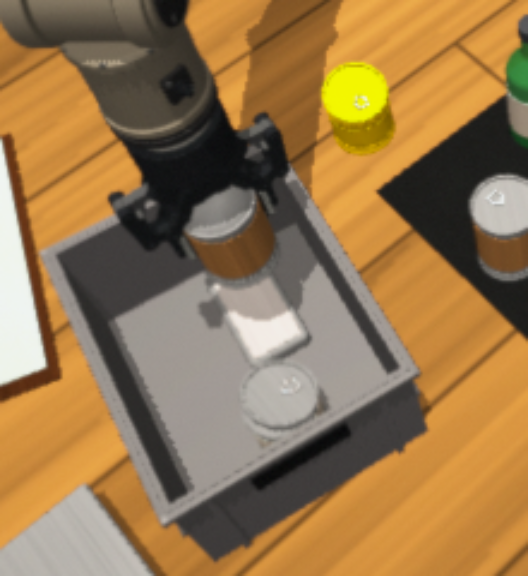

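>>> drive_tool(
  commands=[
    {"linear": [0.002,-0.011,0.02],"dr": [0,-0.5,0],"jaw": 1},
    {"linear": [0,0,0.02],"dr": [0,0,0],"jaw": 1},
    {"linear": [0,0,0],"dr": [0,0,0],"jaw": 1},
  ],
)

```text
clock: 19.82
tcp_pos: [0.4449, -0.3512, 0.1307]
orientation: [0.234, 3.119, 0.011]
contact_force: [-0.8, 0.4, -3.3]
grip_width: 0.0651
```

>>> drive_tool(
  commands=[
    {"linear": [0.002,0.003,0.02],"dr": [0,0.3,0],"jaw": 1},
    {"linear": [0,0,0.02],"dr": [0,0,0],"jaw": 1},
    {"linear": [0,0,0.005],"dr": [0,0,0],"jaw": 1},
    {"linear": [0,0,0],"dr": [0,0,0],"jaw": 1},
  ],
)

```text
clock: 20.32
tcp_pos: [0.4468, -0.3482, 0.0871]
orientation: [0.232, 3.119, 0.009]
contact_force: [0.6, 0.2, -3.0]
grip_width: 0.0656
```

```bash
python3 wp.py pics/b6.png
```

```text
20.325 [ 0.44681204 -0.34819192  0.08712554] [0.23151545 3.11917216 0.00889468] [ 0.56248844  0.21749113 -3.03666403] [ 0.21  0.51  0.45  1.97 -0.35  0.73  2.3 ]
```

View pics/b6.png

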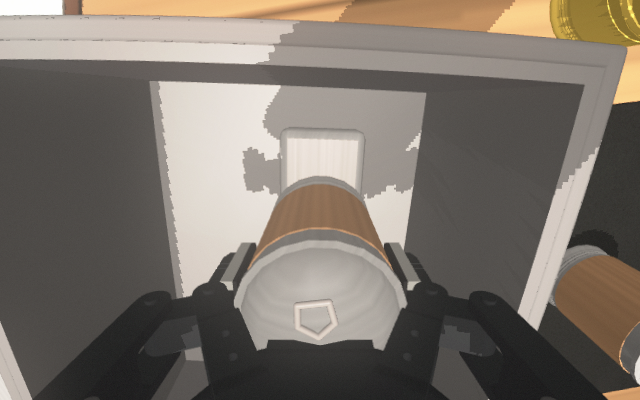

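>>> drive_tool(
  commands=[
    {"linear": [0.003,0,0.012],"dr": [0,0,0],"jaw": 1},
    {"linear": [0,0,0.003],"dr": [0,0,0],"jaw": 1},
    {"linear": [0,0,0],"dr": [0,0,0],"jaw": 0.3},
    {"linear": [0,0,0],"dr": [0,0,0],"jaw": 0},
    {"linear": [0,0,0],"dr": [0,0,0],"jaw": 0},
    {"linear": [0,0,0],"dr": [0,0,0],"jaw": 0},
    {"linear": [0,0,-0.02],"dr": [0,0,0],"jaw": 0},
    {"linear": [0,0,-0.04],"dr": [0,0,0],"jaw": 0},
  ],
)

```text
clock: 21.38
tcp_pos: [0.4431, -0.3482, 0.1327]
orientation: [0.232, 3.119, 0.009]
contact_force: [0.1, -0.3, 0.5]
grip_width: 0.0854
```

>>> drive_tool(
  commands=[
    {"linear": [0,0,-0.05],"dr": [0,0,0],"jaw": 0},
    {"linear": [0,0,-0.06],"dr": [0,0,0],"jaw": 0},
    {"linear": [0,0,-0.05],"dr": [0,0,-9],"jaw": 0},
    {"linear": [0,0,0],"dr": [0,0,0],"jaw": 0},
  ],
)

```text
clock: 21.88
tcp_pos: [0.4418, -0.3497, 0.3016]
orientation: [-0.02, 3.121, 0.002]
contact_force: [-0.1, 0.3, -1.1]
grip_width: 0.0856
```

```bash
python3 wp.py pics/b7.png
```

```text
21.875 [ 0.44182247 -0.34973472  0.30158758] [-2.04243488e-02  3.12143091e+00  2.38806441e-03] [-0.09560843  0.29567799 -1.11707371] [ 0.11  0.24  0.55  1.78 -0.15  1.15  2.29]
```

View pics/b7.png

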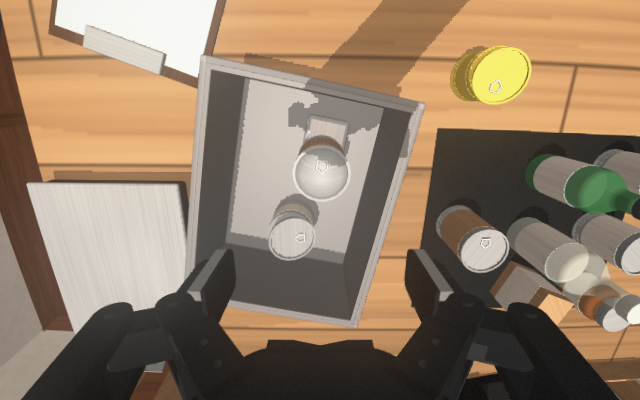

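>>> drive_tool(
  commands=[
    {"linear": [-0.01,0.04,0],"dr": [0,1,0],"jaw": 1},
    {"linear": [-0.015,0.06,0],"dr": [0,0,0],"jaw": 1},
    {"linear": [-0.015,0.06,0],"dr": [0,0,0],"jaw": 1},
    {"linear": [-0.015,0.06,0],"dr": [0,0,0],"jaw": 1},
    {"linear": [-0.015,0.06,0],"dr": [0,0,0],"jaw": 1},
    {"linear": [-0.01,0.06,0],"dr": [0,0,0],"jaw": 1},
    {"linear": [0,0.06,0],"dr": [0,0,0],"jaw": 1},
  ],
)

```text
clock: 22.8
tcp_pos: [0.515, 0.0571, 0.2907]
orientation: [-0.011, -3.126, -0.003]
contact_force: [1.4, -0.2, 0.2]
grip_width: 0.0
```

>>> drive_tool(
  commands=[
    {"linear": [0,0.06,0],"dr": [0,-0.9,0],"jaw": 1},
    {"linear": [0,0.06,0],"dr": [0,0,0],"jaw": 1},
    {"linear": [0,0.06,0],"dr": [0,0,0],"jaw": 1},
    {"linear": [0,0.06,0],"dr": [0,0,0],"jaw": 1},
    {"linear": [0.005,0.05,0.04],"dr": [0,0,0],"jaw": 1},
    {"linear": [0.005,0.02,0.04],"dr": [0,0,0],"jaw": 1},
    {"linear": [0,0,0],"dr": [0,0,0],"jaw": 1},
  ],
)

```text
clock: 23.68
tcp_pos: [0.4981, 0.3779, 0.1991]
orientation: [-0.007, -3.126, 0.007]
contact_force: [0.3, -0.0, -0.1]
grip_width: 0.0001
```

>>> drive_tool(
  commands=[
    {"linear": [-0.003,-0.012,0.02],"dr": [0,-0.9,0],"jaw": 1},
    {"linear": [0,0,0.03],"dr": [0,0,0],"jaw": 1},
    {"linear": [0,0,0.02],"dr": [0,0,0],"jaw": 1},
    {"linear": [0,0,0],"dr": [0,0,0],"jaw": 1},
  ],
)

```text
clock: 24.18
tcp_pos: [0.5044, 0.3595, 0.1309]
orientation: [0.021, 3.139, -0.009]
contact_force: [0.9, -0.4, 0.7]
grip_width: 0.0002
```

>>> drive_tool(
  commands=[
    {"linear": [0.002,0.007,0.012],"dr": [0,0,0],"jaw": 1},
    {"linear": [0,0,0.008],"dr": [0,0,0],"jaw": 1},
    {"linear": [0,0,0],"dr": [0,0,0],"jaw": 1},
  ],
)

```text
clock: 24.55
tcp_pos: [0.5045, 0.3666, 0.1128]
orientation: [0.025, 3.136, -0.006]
contact_force: [-1.0, -0.3, 0.4]
grip_width: 0.0001
```

```bash
python3 wp.py pics/c5.png
```

```text
24.55 [0.50451642 0.36658664 0.11275162] [ 0.02464084  3.13573639 -0.00557271] [-1.00208986 -0.28246589  0.43625079] [-0.81  0.52  0.1   1.79 -0.06  0.83  0.88]
```

View pics/c5.png

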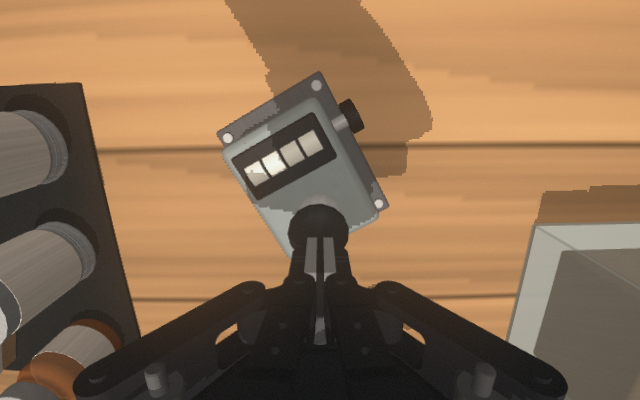

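Finger tips at (320,240), well over the cap at (318,234). Pressing.

>>> drive_tool(
  commands=[
    {"linear": [0.001,0,0.01],"dr": [0,0,0],"jaw": 1},
    {"linear": [0.001,0,0.008],"dr": [0,0,0],"jaw": 1},
    {"linear": [0,0,0.005],"dr": [0,0,0],"jaw": 1},
    {"linear": [0,0,0.004],"dr": [0,0,0],"jaw": 1},
  ],
)

```text
clock: 25.1
tcp_pos: [0.5032, 0.3674, 0.0857]
orientation: [0.024, 3.134, -0.003]
contact_force: [-1.5, -0.7, 5.6]
grip_width: -0.0004
```

>>> drive_tool(
  commands=[
    {"linear": [0,0,0.003],"dr": [0,0,0],"jaw": 1},
    {"linear": [0,0,0.0025],"dr": [0,0,0],"jaw": 1},
    {"linear": [0,0,0.002],"dr": [0,0,0],"jaw": 1},
  ],
)

```text
clock: 25.48
tcp_pos: [0.5033, 0.3675, 0.0816]
orientation: [0.025, 3.135, -0.002]
contact_force: [-8.2, -5.8, 24.4]
grip_width: -0.0002
```

Stop reached (24 N at z = 0.0816, as before). Releasing.

>>> drive_tool(
  commands=[
    {"linear": [0,0,-0.006],"dr": [0,0,0],"jaw": 1},
    {"linear": [0,0,-0.02],"dr": [0,0,0],"jaw": 1},
    {"linear": [0,0,-0.05],"dr": [0,0,0],"jaw": 1},
    {"linear": [0,0,-0.05],"dr": [0,0,0],"jaw": 1},
    {"linear": [0,0,0],"dr": [0,0,0],"jaw": 1},
  ],
)

```text
clock: 26.1
tcp_pos: [0.5026, 0.3676, 0.211]
orientation: [0.025, 3.135, -0.002]
contact_force: [0.7, 0.9, -0.6]
grip_width: 0.0002
```

```bash
python3 wp.py pics/c6.png; python3 - <<'E'
from bench import viewer
import cv2
cv2.imwrite('pics/fs.png',viewer.grab_frame('scene')[:,:,::-1])
E
```

```text
26.1 [0.50262121 0.3675933  0.21096186] [ 2.53831049e-02  3.13481921e+00 -2.28701683e-03] [ 0.7448304   0.94565015 -0.60270851] [-0.82  0.41  0.12  1.72 -0.05  1.01  0.86]
```

View pics/fs.png

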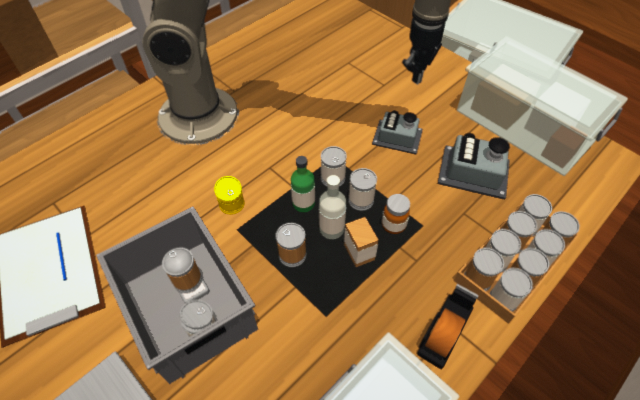

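View pics/c6.png

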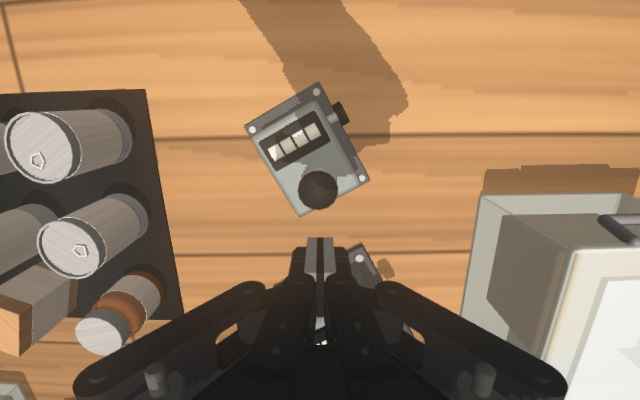

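The final picture shows both spoiled tins in the crate (scene (197,317) and (182,268)), the plunger up at (410,118), and everything else where it was. The gripper is clear of everything, so I'm handing in.

```bash
python3 - <<'E'
from bench import job
print(job.hand_in())
E
```

```text
the job is handed in; nothing more can be done
None
```

Both spoiled tins are in the grey reject crate, and each was clocked on the smaller counter before anything else went in. I handed the job in at about 26 s of the 72 s allowed.

- **Crushed tin:** I lowered it inside the crate and released it with its foot about 20–25 mm above the bench, well below the mouth. I then pressed the plunger until the force jumped to about 27 N with the fingertip at z = 0.0815 m. That matches the plunger stop at 0.082 m.
- **Blown tin:** I released it just above the fish tin, where it now stands, inside the crate. The second press reached about 24 N at z = 0.0816 m.
- **Last pictures:** the plunger was back up, and the sound tins, bottles, jar, carton and yellow tin stood where they began, as far as I could see. The gripper was clear of everything, with the wrist force near zero.
- **Limits of the checks:** I judged the plunger stroke from fingertip height and force, because its joint cannot be read directly. The two fixed cameras differed by 2–5 mm on the tins and the plunger, so I checked positions with the wrist camera before each grasp and press. No check failed.

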